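Sort battery cells for a model boat with a bore gauge

TASK

Try each of the three yellow battery cells in the bore of the gauge stand. Let the good ones slide down through the bore into the covered catch tray below; the swollen one will not go through: do not force it, but stand it upright in the red reject tub. Leave the glue bottle and the connector jar standing, and let go of everything at the end.

Things in the scene. Friction and masses are not known exactly. Their poses are not given: they have to be found in the camera images.
- cell_1: one of three yellow battery cells standing on the bench: 61 mm tall, about 160 g, 33 mm in diameter in its upper part. Two are good, 33 mm all the way down with a 1.5 mm bevelled foot; one is swollen at the foot and will not go through the gauge (which one: find out by trying). Grip it above 25 mm height, where all are alike. Origin: centre of the underside, z up.
- cell_2: one of three yellow battery cells standing on the bench: 61 mm tall, about 160 g, 33 mm in diameter in its upper part. Two are good, 33 mm all the way down with a 1.5 mm bevelled foot; one is swollen at the foot and will not go through the gauge (which one: find out by trying). Grip it above 25 mm height, where all are alike. Origin: centre of the underside, z up.
- cell_3: one of three yellow battery cells standing on the bench: 61 mm tall, about 160 g, 33 mm in diameter in its upper part. Two are good, 33 mm all the way down with a 1.5 mm bevelled foot; one is swollen at the foot and will not go through the gauge (which one: find out by trying). Grip it above 25 mm height, where all are alike. Origin: centre of the underside, z up.
- cell_1_center (a point): the middle of cell_1, on its axis, 30.5 mm above its underside. If the cell is the swollen one, it is 36 mm across at the very bottom, 39 mm from 1.5 to 16 mm height, and back to 33 mm from 22 mm height upward
- cell_2_center (a point): the middle of cell_2, on its axis, 30.5 mm above its underside. If the cell is the swollen one, it is 36 mm across at the very bottom, 39 mm from 1.5 to 16 mm height, and back to 33 mm from 22 mm height upward
- cell_3_center (a point): the middle of cell_3, on its axis, 30.5 mm above its underside. If the cell is the swollen one, it is 36 mm across at the very bottom, 39 mm from 1.5 to 16 mm height, and back to 33 mm from 22 mm height upward
- gauge: fixed plywood stand with a 110 x 110 x 20 mm aluminium plate on top, a vertical 36 mm bore through its middle. Under it, a closed slide leads to a catch tray with clear walls and a clear cover at 104 mm, entered only through the bore. Origin: on the bench under the bore's axis; x along the slide to the tray (stand spans x -55 to 185, y -55 to 55 mm), z up.
- bore_mouth (a point): centre of the bore (36 mm, 2 mm chamfer) at the upper face of the plate, 170 mm above the bench; a good cell let go with its foot well in the bore falls through by itself
- reject_tub: fixed red plastic tub, open at the top, 130 x 130 mm outside, walls 45 mm high and 5 mm thick, floor 5 mm thick, empty. Origin: centre of its underside on the bench, x and y along its sides, z up.
- glue_bottle: white bottle with orange cap and a blue band, 42 mm in diameter, 120 mm tall, standing on the bench, to be left standing. Origin: centre of the underside, z up.
- connector_jar: clear glass jar with a red cap, 54 mm in diameter, 68 mm tall, standing on the bench, to be left standing. Origin: centre of the underside, z up.

How it is judged:
By the outcome, as a careful person would: the job done as asked, in the order asked, and still so for the second after the job is handed in, with the robot touching nothing.
It also fails if it takes over 72 s, if anything falls off the work surface, if the arm or the gripper's body presses on something with over 40 N, if the wrist force passes 120 N, or if a joint passes its speed limit or range.

ROBOT

A 6-joint arm with a two-finger parallel gripper is mounted at the origin on the work surface. World frame = base frame: x ahead of the robot, y to its left, z up, the work surface at z = 0. Lengths are in m, angles in rad, forces in N, time in s.
With the tool pointing down it reaches from about 0.375 to 0.9 m from the base axis. Payload 3.1 kg.
Tool frame: the origin (TCP) lies at the very end of the fingers, on their centre line; the grasp point (between the pads) lies 19 mm behind it (grip_depth is the distance from the TCP to the grasp point, in m); z points along the fingers, y is the line along which they close (so a half turn about z gives the same grasp; the last joint's range is limited). The gripper opens to 85 mm and grips with 20 to 120 N. Pads are 22 mm wide; open, the fingers measure 114 mm over their backs; the gripper's body (76 mm by 85 mm) begins 54 mm behind the grasp point. The pads swing forward as they close: fully open they stand 13 mm farther back than shut.
Start: joints at [1.113, 0.527, 1.433, -0, 1.181, -0.178], TCP at [0.173, 0.601, 0.231] pointing down, gripper open.
Joint ranges: [-3.08, 3.08], [-0.75, 2.2], [0.22, 2.44], [-1.43, 4.57], [0, 2.65], [-2.85, 2.85]. Speed limits (rad/s): [2.79, 2.79, 3.14, 3.14, 3.14, 3.14].

INTERFACE

Orientations are given as a unit quaternion [x, y, z, w].
In Python, from station import * gives the robot as it stands.
- The arm moves only by the tool apply_moves, never from a script. Its argument "plan" is a list of rows, each a list of 7 numbers: the shift along the tool's x, y, z in m, then the turn, a rotation vector about the tool's x, y, z in rad, then the gripper command: -1 is fully open, 1 is shut, values between are in proportion. In form: [[dx, dy, dz, wx, wy, wz, jaw], ...]. A call has 1 to 8 rows; each row shifts and turns the commanded pose from where the row before left it, along the tool's axes as they then stand; what a row does not reach is not made up. A row lasts 1/8 s, in which the tool goes at most 62.5 mm and 10.7 degrees, less where a joint would pass 70% of its speed; a pose out of reach is approached as far as the arm can. A call is refused whole if a number of a shift passes 0.0625 or a number of a turn 0.188, either way. A call with a gripper value outside its range is refused whole. The fingers move at their own pace and stop on an object; "force" is the grip in N (left out, the last holds). Time passes only in rows, so rows that do not move let the fingers close. It gives the time, the measured TCP pose, the force, the opening and the grip force at its end, in the units of the state.
- sense(): the state, without advancing time (a new reading comes with each control period).
- snapshot(name): name is "scene" or "top" or "wrist"; returns the picture (480x640x3 uint8, red, green, blue); there is no depth.
- calibration(name): a dict with "camera_matrix" (3x3 intrinsics, pixels), "R" (3x3) and "t" (3): a world point X has camera coordinates R X + t; the wrist camera has in their place "mount" (4x4, takes a point from camera to tool coordinates, whose origin is the TCP and whose axes are the flange's). Camera axes: x right, y down, z forward; pixel columns grow to the right and rows downward; lengths in m; the calibration is good to about 2 mm. A picture is of the moment at which its call begins: read the wrist's pose just before it. calibration takes no time and is no camera call.
- sign_off(): hands the job in; it is judged then, once.
The state is a dict: "t": time; "q": joint angles; "qd": joint speeds; "tau": joint torques, N m; "tcp_pos": TCP position; "tool_rot": TCP orientation; "force": force on the tool from outside, world axes, zero at the start; "ft_torque": the same for the moment, N m; "finger_gap": opening from 0.0 (shut) to 1.0 (fully open); "gripper_force": force on a finger pad.
Only numpy, scipy, OpenCV 4.12 (cv2) and the standard library are available. Lean on these libraries where they do the work, as an engineer would, in place of code of your own. Each camera call takes 0.05 s, during which the arm holds its last target. There are 200 camera calls.

## Working session

There is one attempt and no reset: what is moved stays moved. The work goes in short steps, Python scripts to look and compute and a tool call to move; the robot and the scene stay as the last step left them, time stands still between calls to the robot, and variables do not carry over. Pictures are saved under pics/ and viewed, at most 13 in all, crops included, and the job is handed in when it is done.

Besides the shell and the picture viewer there is one more tool, called as a command line: name --pt "numbers of a row" for each row, then --argument value for the rest. apply_moves: Moves the arm, as the interface text tells. Its arguments: {"type":"object","properties":{"plan":{"type":"array"},"force":{"type":"number"}},"required":["plan"]}

```bash
mkdir -p pics; ls; python3 - <<'E'
from station import *
import cv2,numpy as np
for n in ("scene","top"):
    cv2.imwrite(f"pics/{n}0.png",snapshot(n)[:,:,::-1])
    c=calibration(n);print(n,c)
print(calibration("wrist"));print(sense())
E
```

```text
pics
scene {'camera_matrix': array([[585.3547774 ,   0.        , 319.03741612],
       [  0.        , 585.3547774 , 239.55887189],
       [  0.        ,   0.        ,   1.        ]]), 'R': array([[-6.64816410e-01,  7.47006785e-01,  6.22685126e-05],
       [ 5.26871715e-01,  4.68961071e-01, -7.08859443e-01],
       [-5.29552015e-01, -4.71228583e-01, -7.05349762e-01]]), 't': array([ 0.38628282, -0.15361673,  1.59987591])}
top {'camera_matrix': array([[573.96099046,   0.        , 318.09512979],
       [  0.        , 573.96099046, 239.84431899],
       [  0.        ,   0.        ,   1.        ]]), 'R': array([[-0.0276366 , -0.99946772, -0.01733505],
       [-0.98701676,  0.03002898, -0.15778519],
       [ 0.15822176,  0.01274933, -0.98732129]]), 't': array([-0.0275297 ,  0.5148146 ,  1.54080884])}
{'camera_matrix': array([[414.96049952,   0.        , 314.63109477],
       [  0.        , 414.96049952, 230.30590383],
       [  0.        ,   0.        ,   1.        ]]), 'mount': array([[ 1.64050870e-06, -9.59321161e-01, -2.82317039e-01,
         7.26467532e-02],
       [ 9.99999916e-01,  1.
[... 206 characters left out ...]
    1.00000000e+00]])}
{'t': 0.1, 'q': array([ 1.11245190e+00,  5.28378383e-01,  1.43380397e+00,  2.12301129e-05,
        1.18136206e+00, -1.78490289e-01]), 'qd': array([ 0.00054673,  0.00062244, -0.00339229,  0.0007388 , -0.00112842,
        0.00018084]), 'tau': array([ 4.81214938e-04, -4.43303454e+01, -1.78585804e+01, -2.00569734e-04,
        3.91561742e-03,  3.74373684e-06]), 'tcp_pos': array([0.17230397, 0.60010679, 0.23041879]), 'tool_rot': array([ 1.39474833e-01,  9.90225135e-01, -9.23748966e-04, -3.14834825e-04]), 'force': array([-0.66548405, -0.5158249 ,  0.93982316]), 'ft_torque': array([ 0.04496722, -0.02408936,  0.00164774]), 'gripper_force': 0.0, 'finger_gap': 0.9957380557988931}
```

View pics/top0.png

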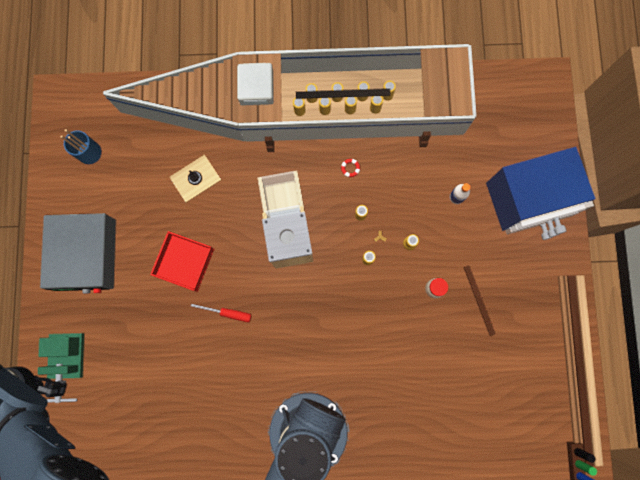

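View pics/scene0.png

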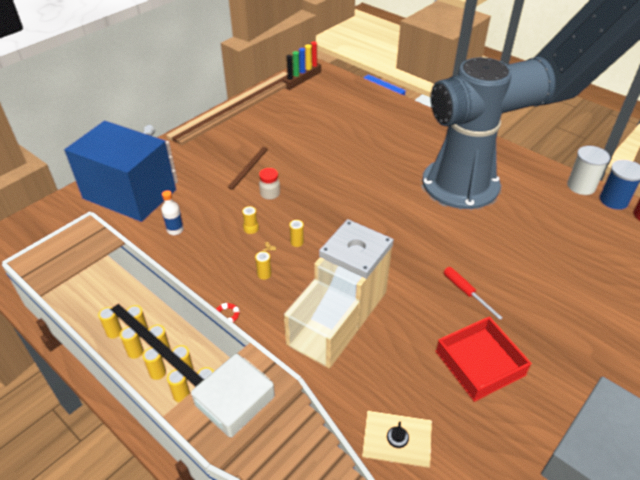

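```bash
cat > h.py <<'E'
from station import *
import cv2,numpy as np
from scipy.spatial.transform import Rotation as Ro
def ray(n,uv,z,c=None,pose=None):
    c=c or calibration(n); K=c["camera_matrix"]
    d=np.linalg.inv(K)@[uv[0],uv[1],1]
    if n=="wrist":
        M=c["mount"]; p,q=pose; R=Ro.from_quat(q).as_matrix()
        o=p+R@M[:3,3]; d=R@M[:3,:3]@d
    else:
        o=-c["R"].T@c["t"]; d=c["R"].T@d
    return o+d*(z-o[2])/d[2]
E
python3 - <<'E'
from h import *
T=cv2.imread("pics/top0.png"); S=cv2.imread("pics/scene0.png")
hsv=cv2.cvtColor(T,cv2.COLOR_BGR2HSV)
for u,v in((362,211),(412,241),(369,257)):
    w=hsv[v-10:v+11,u-10:u+11]; m=(w[...,1]<90)&(w[...,2]>130); y,x=np.nonzero(m)
    print("cell",len(x),x.mean()+u-10,y.mean()+v-10,ray("top",(x.mean()+u-10,y.mean()+v-10),.061).round(4))
print("bottle",ray("top",(464,187),.12).round(3),"jar",ray("top",(438,287),.068).round(3))
print("bore",ray("top",(287.5,237.5),.17).round(4), ray("scene",(356.5,244),.17).round(4))
for p in((263,217),(302,208),(312,256),(274,265)):print("plate",ray("top",p,.17).round(3))
for p in((170,234),(213,246),(197,291),(152,275)):print("tub",ray("top",p,.045).round(3))
a=cv2.resize(T[170:310,240:480],None,fx=3.3,fy=3.3,interpolation=cv2.INTER_CUBIC)
cv2.imwrite("pics/topcrop.png",a)
E
```

```text
cell 81 361.44444444444446 210.2716049382716 [ 0.5889 -0.1637  0.061 ]
cell 82 412.4024390243902 239.6829268292683 [ 0.5032 -0.2984  0.061 ]
cell 81 369.0 256.30864197530866 [ 0.4613 -0.179   0.061 ]
bottle [ 0.631 -0.433  0.12 ] jar [ 0.373 -0.358  0.068]
bore [0.5014 0.0331 0.17  ] [0.5059 0.0355 0.17  ]
plate [0.556 0.095 0.17 ]
plate [ 0.577 -0.005  0.17 ]
plate [ 0.452 -0.028  0.17 ]
plate [0.432 0.068 0.17 ]
tub [0.542 0.366 0.045]
tub [0.505 0.247 0.045]
tub [0.382 0.291 0.045]
tub [0.43  0.414 0.045]
```

View pics/topcrop.png

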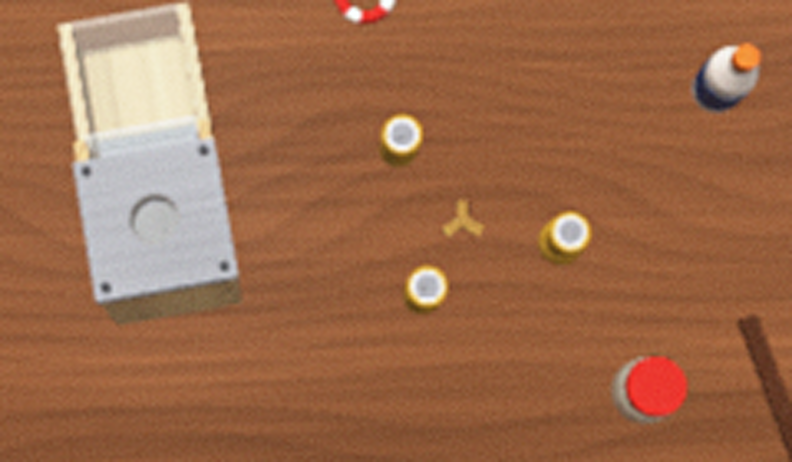

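apply_moves --pt "0 0 -0.03 0 0 -0.14 -1" --pt "0 0 -0.02 0 0 -0.14 -1" --pt "-0.05 -0.05 0 0 0 0 -1" --pt "-0.05 -0.05 0 0 0 0 -1" --pt "-0.05 -0.05 0 0 0 0 -1" --pt "-0.05 -0.05 0 0 0 0 -1" --pt "-0.05 -0.05 0 0 0 0 -1" --pt "-0.05 -0.05 0 0 0 0 -1" --force 40

```text
t: 1.1
tcp_pos: [0.4387, 0.3339, 0.281]
tool_rot: [-0.0, 1.0, -0.0, -0.0]
force: [0.2, 0.3, -0.1]
finger_gap: 1.003
gripper_force: 0.0
```

```bash
python3 - <<'E'
from h import *
s=sense();print(s["tcp_pos"].round(4),s["tool_rot"].round(4),s["q"].round(2))
E
```

```text
[0.4387 0.3339 0.281 ] [-1.e-04  1.e+00 -0.e+00 -3.e-04] [ 0.45  0.37  1.56  0.    1.21 -1.12]
```

apply_moves --pt "0 -0.06 0 0 0 0 -1" --pt "-0.01 -0.06 0 0 0 0 -1" --pt "-0.01 -0.06 0 0 0 0 -1" --pt "-0.01 -0.06 0 0 0 0 -1" --pt "0 -0.03 0 0 0 0 -1" --pt "0 0 0 0 0 0 -1"

```text
t: 1.85
tcp_pos: [0.4678, 0.0638, 0.281]
tool_rot: [0.002, 1.0, 0.0, -0.0]
force: [0.0, 0.1, -0.1]
finger_gap: 0.998
gripper_force: 0.0
```

```bash
python3 - <<'E'
from h import *
s=sense();print(s["tcp_pos"].round(4),s["tool_rot"].round(4))
W=snapshot("wrist")[:,:,::-1].copy();np.savez("w1.npz",p=s["tcp_pos"],q=s["tool_rot"])
cv2.imwrite("pics/w1.png",W)
g=cv2.GaussianBlur(cv2.cvtColor(W,cv2.COLOR_BGR2GRAY),(5,5),1)
c=cv2.HoughCircles(g,cv2.HOUGH_GRADIENT,1,50,param1=80,param2=25,minRadius=18,maxRadius=45)
for x in ([] if c is None else c[0][:5]): print(x,ray("wrist",x[:2],.17,pose=(s["tcp_pos"],s["tool_rot"])).round(4))
E
```

```text
[0.4678 0.0638 0.281 ] [ 2.e-03  1.e+00  0.e+00 -4.e-04]
[274.5 279.5  27.5] [0.5038 0.0381 0.17  ]
[ 43.5  184.5   18.35] [ 0.4399 -0.1028  0.17  ]
```

View pics/w1.png

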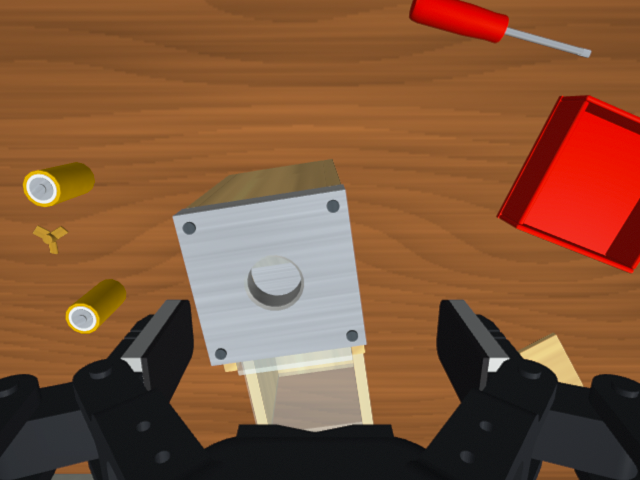

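apply_moves --pt "0 -0.06 0 0 0 0 -1" --pt "0 -0.06 0 0 0 0 -1" --pt "0.007 -0.06 0 0 0 0 -1" --pt "0 -0.058 0.05 0 0 0 -1" --pt "0 0 0.05 0 0 0 -1" --pt "0 0 0.0 0 0 0 -1"

```text
t: 2.65
tcp_pos: [0.4585, -0.1593, 0.1875]
tool_rot: [-0.0, 1.0, 0.003, -0.004]
force: [0.3, 0.9, -0.2]
finger_gap: 1.001
gripper_force: 0.0
```

```bash
cat >> h.py <<'E'
def cells(W,pose,z=.061):
    """silver top discs of cells in wrist image (BGR)"""
    h=cv2.cvtColor(W,cv2.COLOR_BGR2HSV)
    y=cv2.inRange(h,(18,120,60),(34,255,255))
    out=[]
    for c in cv2.findContours(cv2.morphologyEx(y,cv2.MORPH_CLOSE,np.ones((3,3))),cv2.RETR_CCOMP,cv2.CHAIN_APPROX_NONE)[0]:
        if 250<cv2.contourArea(c)<9000 and len(c)>=5:
            (u,v),ax,_=cv2.fitEllipse(c)
            if min(ax)/max(ax)>.75: out.append(((round(u,1),round(v,1)),np.round(ax,1),ray("wrist",(u,v),z,pose=pose).round(4)))
    return out
E
cat > look.py <<'E'
from h import *
import sys
s=sense();P=(s["tcp_pos"],s["tool_rot"]);print(P[0].round(4),P[1].round(4))
W=snapshot("wrist")[:,:,::-1].copy();cv2.imwrite(f"pics/{sys.argv[1]}.png",W)
for c in cells(W,P):print(c)
E
python3 look.py w2
```

```text
[ 0.4585 -0.1593  0.1875] [-3.0e-04  1.0e+00  2.9e-03 -4.1e-03]
((309.3, 389.8), array([31.2, 35.9]), array([ 0.5905, -0.1616,  0.061 ]))
((247.1, 281.3), array([33.4, 38. ]), array([ 0.5015, -0.2049,  0.061 ]))
((115.9, 285.0), array([35.1, 40.4]), array([ 0.5041, -0.297 ,  0.061 ]))
((287.2, 220.7), array([47.8, 63.7]), array([ 0.4576, -0.1761,  0.061 ]))
((285.6, 227.6), array([39.1, 40.2]), array([ 0.4625, -0.1772,  0.061 ]))
```

View pics/w2.png

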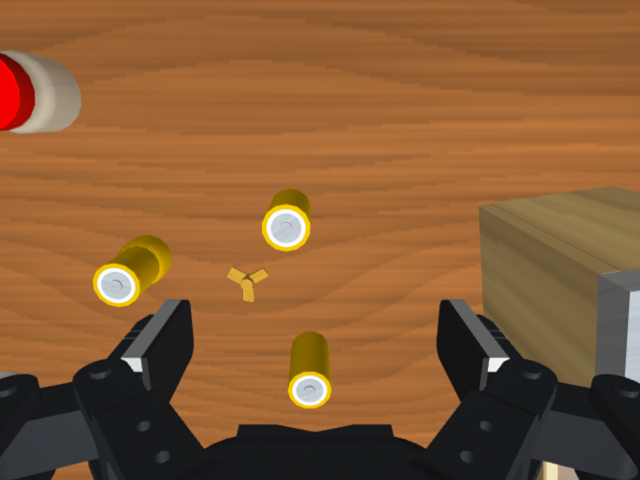

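apply_moves --pt "-0.004 -0.018 0 0 0 0 -1" --pt "0 0 0.05 0 0 0 -1" --pt "0 0 0.05 0 0 0 -1" --pt "0 0 0 0 0 0 -1"

```text
t: 3.2
tcp_pos: [0.4645, -0.1795, 0.0893]
tool_rot: [-0.001, 1.0, 0.001, -0.002]
force: [-0.1, 0.9, 0.8]
finger_gap: 1.001
gripper_force: 0.0
```

```bash
python3 look.py w3; python3 -c "
from h import *
s=sense();print(s['tcp_pos'].round(4),s['tool_rot'].round(4),s['qd'].round(3))"
```

```text
[ 0.4645 -0.1795  0.0893] [-5.0e-04  1.0e+00  1.0e-03 -1.7e-03]
((256.0, 333.7), array([44.6, 53. ]), array([ 0.4925, -0.2056,  0.061 ]))
((317.5, 273.3), array([56.7, 60.4]), array([ 0.4624, -0.1771,  0.061 ]))
[ 0.4658 -0.1802  0.0911] [-5.e-04  1.e+00 -1.e-04  1.e-04] [ 0.002 -0.054 -0.023  0.001 -0.002  0.003]
```

apply_moves --pt "0.0035 0.003 0.03 0 0 0 -1" --pt "0 0 0.035 0 0 0 -1" --pt "0 0 0 0 0 0 -1" --pt "0 0 0 0 0 0 0.3" --pt "0 0 0 0 0 0 1" --pt "0 0 0 0 0 0 1" --pt "0 0 0 0 0 0 1" --pt "0 0 0 0 0 0 1"

```text
t: 4.25
tcp_pos: [0.4622, -0.1772, 0.0269]
tool_rot: [-0.0, 1.0, -0.001, 0.001]
force: [0.1, -0.5, 7.6]
finger_gap: 0.371
gripper_force: 39.0
```

apply_moves --pt "0 0 -0.03 0 0 0 1" --pt "0 0 -0.06 0 0 0 1" --pt "0 0 -0.06 0 0 0 1" --pt "0 0 -0.05 0 0 0 1" --pt "-0.01 0.05 0 0 0 0 1" --pt "-0.01 0.06 0 0 0 0 1" --pt "-0.01 0.06 0 0 0 0 1" --pt "-0.01 0.045 0 0 0 0 1"

```text
t: 5.25
tcp_pos: [0.5005, 0.0406, 0.2256]
tool_rot: [-0.001, 1.0, 0.0, -0.0]
force: [0.5, 0.1, -0.7]
finger_gap: 0.372
gripper_force: 40.3
```

apply_moves --pt "0 0 0 0 0 0 1" --pt "0 0 0 0 0 0 1"

```text
t: 5.5
tcp_pos: [0.5008, 0.0381, 0.2254]
tool_rot: [-0.001, 1.0, -0.0, -0.0]
force: [0.3, -0.4, -1.9]
finger_gap: 0.374
gripper_force: 40.5
```

```bash
cat > look2.py <<'E'
from h import *
import sys
W=None
s=sense();P=(s["tcp_pos"],s["tool_rot"]);print(P[0].round(4),P[1].round(4),s["finger_gap"])
W=snapshot("wrist")[:,:,::-1].copy();cv2.imwrite(f"pics/{sys.argv[1]}.png",W)
for c in cells(W,P,P[0][2]+.034):print(c)
g=cv2.GaussianBlur(cv2.cvtColor(W,cv2.COLOR_BGR2GRAY),(5,5),1)
c=cv2.HoughCircles(g,cv2.HOUGH_GRADIENT,1,15,param1=80,param2=18,minRadius=5,maxRadius=14)
for x in ([] if c is None else c[0][:8]): print("hole?",x,ray("wrist",x[:2],.17,pose=P).round(4))
E
python3 look2.py w4
```

```text
[0.5008 0.0381 0.2254] [-5.e-04  1.e+00 -3.e-04 -4.e-04] 0.3743528924688672
((69.5, 313.3), array([29.1, 34.7]), array([ 0.4859, -0.0323,  0.2594]))
((314.7, 359.3), array([77.4, 88.3]), array([0.5011, 0.0392, 0.2594]))
((35.2, 218.9), array([29.7, 39.6]), array([ 0.4574, -0.0369,  0.2594]))
hole? [202.5 192.5   8.7] [ 0.4677 -0.0154  0.17  ]
hole? [ 68.5 315.5  13.4] [ 0.5341 -0.0916  0.17  ]
hole? [392.5 163.5   8. ] [0.4536 0.0761 0.17  ]
hole? [587.5 399.5   9.6] [0.5863 0.1936 0.17  ]
```

View pics/w4.png

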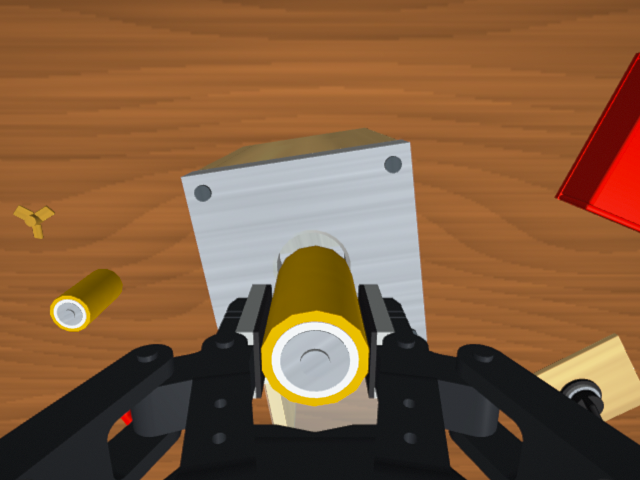

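```bash
python3 - <<'E'
from h import *
P=(np.array([0.5008,0.0381,0.2254]),np.array([-5e-4,1,-3e-4,-4e-4]))
for p in((313,231),(277,262),(350,262)):print(ray("wrist",p,.17,pose=P).round(4))
d=np.load("w1.npz");P=(d["p"],d["q"])
W=cv2.imread("pics/w1.png");g=cv2.cvtColor(W,cv2.COLOR_BGR2GRAY)
H=[]
for u,v in((189,228),(333,206),(352,336),(221,354)):
    w=g[v-9:v+10,u-9:u+10]; y,x=np.nonzero(w<110); q=(x.mean()+u-9,y.mean()+v-9); H.append(ray("wrist",q,.17,pose=P)); print(len(x),H[-1].round(4))
print(np.mean(H,0))
W=cv2.imread("pics/w4.png")
cv2.imwrite("pics/w4c.png",cv2.resize(W[210:300,240:390],None,fx=5,fy=5,interpolation=cv2.INTER_CUBIC))
E
```

```text
[0.4871 0.0383 0.17  ]
[0.5036 0.0199 0.17  ]
[0.5036 0.0571 0.17  ]
122 [ 0.4679 -0.0153  0.17  ]
117 [0.4539 0.0761 0.17  ]
99 [0.5453 0.0901 0.17  ]
97 [ 0.5593 -0.0013  0.17  ]
[0.50660946 0.03738561 0.17      ]
```

View pics/w4c.png

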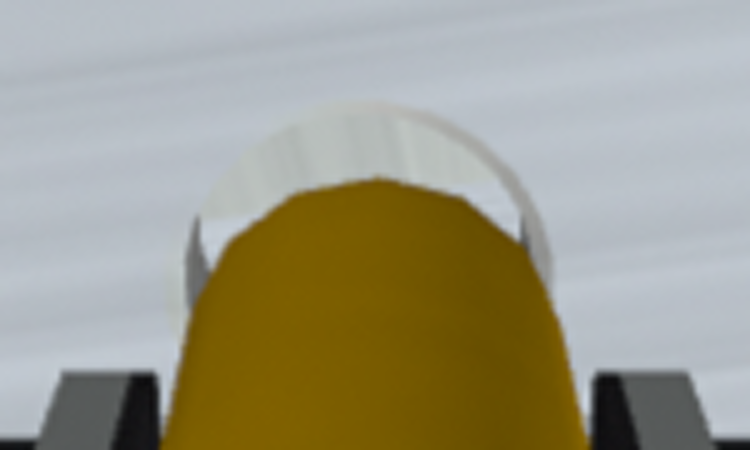

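apply_moves --pt "-0.0055 -0.0017 0 0 0 0 1" --pt "0 0 0.015 0 0 0 1" --pt "0 0 0.008 0 0 0 1" --pt "0 0 0.004 0 0 0 1" --pt "0 0 0.004 0 0 0 1" --pt "0 0 0 0 0 0 1"

```text
t: 6.3
tcp_pos: [0.5068, 0.0365, 0.1944]
tool_rot: [-0.0, 1.0, 0.0, -0.0]
force: [0.5, 0.3, -1.8]
finger_gap: 0.371
gripper_force: 40.4
```

apply_moves --pt "0 0 0.004 0 0 0 1" --pt "0 0 0.004 0 0 0 1" --pt "0 0 0.004 0 0 0 1" --pt "0 0 0.004 0 0 0 1" --pt "0 0 0 0 0 0 1"

```text
t: 6.92
tcp_pos: [0.5065, 0.0366, 0.1781]
tool_rot: [-0.0, 1.0, 0.0, -0.0]
force: [-0.0, -0.2, -1.9]
finger_gap: 0.376
gripper_force: 40.4
```

apply_moves --pt "0 0 0 0 0 0 -0.3" --pt "0 0 0 0 0 0 -1" --pt "0 0 0 0 0 0 -1" --pt "0 0 -0.05 0 0 0 -1" --pt "0 0 -0.04 0 0 0 -1" --pt "0 0 0 0 0 0 -1"

```text
t: 7.68
tcp_pos: [0.5092, 0.0363, 0.272]
tool_rot: [-0.0, 1.0, -0.001, 0.004]
force: [-0.0, -0.4, 0.8]
finger_gap: 1.0
gripper_force: 0.0
```

```bash
python3 look.py w5;python3 - <<'E'
from h import *
import numpy as np
S=snapshot("scene")[:,:,::-1];T=snapshot("top")[:,:,::-1];W=cv2.imread("pics/w5.png")
cv2.imwrite("pics/v5.png",np.hstack([cv2.resize(W,(400,300)),cv2.resize(S[200:380,270:420],(400,300*1))]))
E
```

```text
[0.5092 0.0363 0.272 ] [-2.0e-04  1.0e+00 -6.0e-04  4.2e-03]
((343.3, 335.4), array([31.8, 33.9]), array([0.6487, 0.0646, 0.061 ]))
((99.2, 278.8), array([26.5, 31. ]), array([ 0.5898, -0.1621,  0.061 ]))
((65.5, 196.8), array([27.1, 35.2]), array([ 0.5125, -0.1797,  0.061 ]))
```

View pics/v5.png

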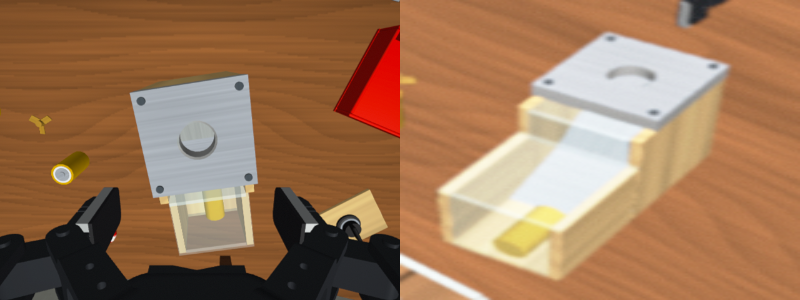

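apply_moves --pt "-0.02 -0.05 0 0 0 0 -1" --pt "-0.02 -0.05 0 0 0 0 -1" --pt "-0.02 -0.05 0 0 0 0 -1" --pt "-0.02 -0.048 0.03 0 0 0 -1" --pt "0 0 0.05 0 0 0 -1" --pt "0 0 0.05 0 0 0 -1" --pt "0 0 0.04 0 0 0 -1" --pt "0 0 0 0 0 0 -1"

```text
t: 8.82
tcp_pos: [0.5831, -0.1598, 0.0936]
tool_rot: [0.0, 1.0, 0.003, -0.005]
force: [0.3, -0.5, 0.3]
finger_gap: 0.999
gripper_force: 0.0
```

apply_moves --pt "0 0 0 0 0 0 -1"

```text
t: 8.95
tcp_pos: [0.5873, -0.1616, 0.0988]
tool_rot: [-0.0, 1.0, -0.0, 0.0]
force: [0.1, 0.5, 0.3]
finger_gap: 1.001
gripper_force: 0.0
```

```bash
python3 look.py w6
```

```text
[ 0.5873 -0.1616  0.0988] [-1.e-04  1.e+00 -1.e-04  2.e-04]
((312.5, 274.5), array([53.4, 57.3]), array([ 0.5897, -0.1615,  0.061 ]))
((217.6, 125.9), array([56.4, 59. ]), array([ 0.5221, -0.2016,  0.061 ]))
```

apply_moves --pt "-0.0025 0 0.035 0 0 0 -1" --pt "0 0 0.0365 0 0 0 -1" --pt "0 0 0 0 0 0 -1" --pt "0 0 0 0 0 0 0.3" --pt "0 0 0 0 0 0 1" --pt "0 0 0 0 0 0 1" --pt "0 0 0 0 0 0 1" --pt "0 0 0 0 0 0 1"

```text
t: 10.0
tcp_pos: [0.5903, -0.1618, 0.0286]
tool_rot: [-0.0, 1.0, -0.001, 0.001]
force: [-1.2, 1.2, 6.5]
finger_gap: 0.375
gripper_force: 39.2
```

apply_moves --pt "0 0 -0.03 0 0 0 1" --pt "0 0 -0.06 0 0 0 1" --pt "0 0 -0.06 0 0 0 1" --pt "0 0 -0.05 0 0 0 1" --pt "0.02 0.045 0 0 0 0 1" --pt "0.021 0.05 0 0 0 0 1" --pt "0.021 0.055 0 0 0 0 1" --pt "0.021 0.048 0 0 0 0 1"

```text
t: 11.0
tcp_pos: [0.505, 0.0383, 0.227]
tool_rot: [-0.0, 1.0, 0.0, -0.0]
force: [-0.3, 0.2, -1.3]
finger_gap: 0.375
gripper_force: 40.1
```

apply_moves --pt "0 0 0 0 0 0 1" --pt "0 0 0 0 0 0 1"

```text
t: 11.25
tcp_pos: [0.5068, 0.0364, 0.2273]
tool_rot: [-0.001, 1.0, -0.0, 0.001]
force: [1.0, 1.0, -1.4]
finger_gap: 0.378
gripper_force: 40.2
```

```bash
python3 look2.py w7
```

```text
[0.5068 0.0364 0.2273] [-5.e-04  1.e+00 -3.e-04  6.e-04] 0.3776972084950155
((314.7, 354.4), array([76.9, 87.4]), array([0.5053, 0.0375, 0.2613]))
((37.1, 211.6), array([29.9, 39.5]), array([ 0.4612, -0.0376,  0.2613]))
hole? [206.5 179.5   8. ] [ 0.4677 -0.0152  0.17  ]
hole? [396.5 150.5   8. ] [0.4537 0.0763 0.17  ]
hole? [219.5 437.5   5.5] [ 0.621  -0.0187  0.17  ]
hole? [581.5 395.5  10. ] [0.5913 0.1895 0.17  ]
```

apply_moves --pt "-0.0015 0 0.01 0 0 0 1" --pt "0 0 0.01 0 0 0 1" --pt "0 0 0.008 0 0 0 1" --pt "0 0 0.004 0 0 0 1" --pt "0 0 0.003 0 0 0 1" --pt "0 0 0 0 0 0 1"

```text
t: 12.05
tcp_pos: [0.5078, 0.0366, 0.1919]
tool_rot: [-0.0, 1.0, 0.0, -0.0]
force: [0.2, -0.5, -1.8]
finger_gap: 0.374
gripper_force: 40.2
```

apply_moves --pt "0 0 0.004 0 0 0 1" --pt "0 0 0.004 0 0 0 1" --pt "0 0 0.004 0 0 0 1" --pt "0 0 0.003 0 0 0 1" --pt "0 0 0 0 0 0 1"

```text
t: 12.68
tcp_pos: [0.5077, 0.0366, 0.1767]
tool_rot: [-0.0, 1.0, 0.0, -0.0]
force: [1.4, -0.1, -0.9]
finger_gap: 0.374
gripper_force: 40.2
```

apply_moves --pt "0 0 0 0 0 0 -0.3" --pt "0 0 0 0 0 0 -1" --pt "0 0 0 0 0 0 -1" --pt "0 0 -0.05 0 0 0 -1" --pt "0 0 -0.04 0 0 0 -1" --pt "0 0 0 0 0 0 -1" --pt "0 0 0 0 0 0 -1"

```text
t: 13.55
tcp_pos: [0.5072, 0.0366, 0.2666]
tool_rot: [-0.0, 1.0, 0.0, -0.0]
force: [0.1, 0.3, 0.4]
finger_gap: 0.999
gripper_force: 0.0
```

```bash
python3 look.py w8;python3 - <<'E'
from h import *
S=snapshot("scene")[:,:,::-1];W=cv2.imread("pics/w8.png")
cv2.imwrite("pics/v8.png",np.hstack([cv2.resize(W,(400,300)),cv2.resize(S[200:380,270:420],(400,300*1))]))
E
```

```text
[0.5072 0.0366 0.2666] [-1.e-04  1.e+00  0.e+00 -4.e-04]
((343.5, 343.6), array([32.2, 33.4]), array([0.6496, 0.0651, 0.061 ]))
((61.4, 202.3), array([27.9, 34.3]), array([ 0.5122, -0.1799,  0.061 ]))
```

View pics/v8.png

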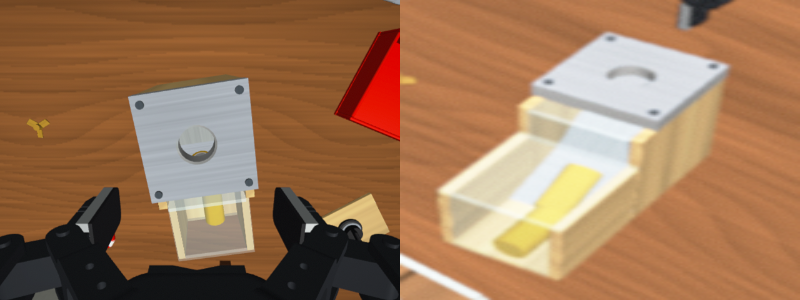

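apply_moves --pt "0.003 -0.06 0 0 0 0 -1" --pt "0 -0.06 0 0 0 0 -1" --pt "0 -0.06 0 0 0 0 -1" --pt "0 -0.06 0 0 0 0 -1" --pt "0 -0.06 0 0 0 0 -1" --pt "0 -0.033 0.05 0 0 0 -1" --pt "0 0 0.06 0 0 0 -1" --pt "0 0 0.05 0 0 0 -1"

```text
t: 14.65
tcp_pos: [0.5033, -0.2962, 0.1034]
tool_rot: [0.001, 1.0, 0.001, -0.002]
force: [-0.6, -0.5, 0.5]
finger_gap: 1.0
gripper_force: 0.0
```

apply_moves --pt "0 0 0 0 0 0 -1" --pt "0 0 0 0 0 0 -1"

```text
t: 14.9
tcp_pos: [0.5056, -0.2969, 0.1077]
tool_rot: [-0.0, 1.0, -0.0, 0.0]
force: [-0.1, 0.0, 0.1]
finger_gap: 1.002
gripper_force: 0.0
```

```bash
python3 look.py w9
```

```text
[ 0.5056 -0.2969  0.1077] [-2.e-04  1.e+00 -4.e-04  4.e-04]
((445.0, 259.3), array([47. , 49.9]), array([ 0.5037, -0.2324,  0.061 ]))
((313.6, 259.1), array([52.1, 55.2]), array([ 0.5036, -0.2964,  0.061 ]))
```

apply_moves --pt "0.002 0 0.04 0 0 0 -1" --pt "0 0 0.0395 0 0 0 -1" --pt "0 0 0 0 0 0 -1" --pt "0 0 0 0 0 0 0.3" --pt "0 0 0 0 0 0 1" --pt "0 0 0 0 0 0 1" --pt "0 0 0 0 0 0 1" --pt "0 0 0 0 0 0 1"

```text
t: 15.95
tcp_pos: [0.5038, -0.2972, 0.0292]
tool_rot: [-0.0, 1.0, -0.001, 0.001]
force: [-0.5, -0.5, 6.7]
finger_gap: 0.373
gripper_force: 39.1
```

apply_moves --pt "0 0 -0.03 0 0 0 1" --pt "0 0 -0.06 0 0 0 1" --pt "0 0 -0.06 0 0 0 1" --pt "0 0 -0.05 0 0 0 1" --pt "0 0.05 0 0 0 0 1" --pt "0 0.06 0 0 0 0 1" --pt "0 0.06 0 0 0 0 1" --pt "0 0.06 0 0 0 0 1"

```text
t: 16.95
tcp_pos: [0.5023, -0.0646, 0.2276]
tool_rot: [0.0, 1.0, 0.0, 0.0]
force: [0.8, 0.5, -1.4]
finger_gap: 0.373
gripper_force: 40.4
```

apply_moves --pt "-0.001 0.06 0 0 0 0 1" --pt "-0.001 0.043 0 0 0 0 1" --pt "0 0 0 0 0 0 1" --pt "0 0 0 0 0 0 1"

```text
t: 17.45
tcp_pos: [0.5047, 0.0363, 0.2276]
tool_rot: [-0.0, 1.0, -0.0, -0.0]
force: [0.6, 0.1, -1.5]
finger_gap: 0.371
gripper_force: 40.5
```

```bash
python3 look2.py w10
```

```text
[0.5047 0.0363 0.2276] [-5.e-04  1.e+00 -3.e-04 -0.e+00] 0.3710308937238169
((314.7, 354.6), array([76.5, 86.8]), array([0.5033, 0.0374, 0.2616]))
((37.7, 214.0), array([29.9, 38.9]), array([ 0.4599, -0.0377,  0.2616]))
hole? [396.5 155.5   8.2] [0.4539 0.0764 0.17  ]
hole? [588.5 394.5  13.4] [0.5886 0.1934 0.17  ]
hole? [206.5 184.5   8. ] [ 0.4681 -0.0155  0.17  ]
```

apply_moves --pt "-0.003 0 0.01 0 0 0 1" --pt "0 0 0.01 0 0 0 1" --pt "0 0 0.005 0 0 0 1" --pt "0 0 0.001 0 0 0 1" --pt "0 0 0.001 0 0 0 1" --pt "0 0 0 0 0 0 1"

```text
t: 18.25
tcp_pos: [0.508, 0.0366, 0.2007]
tool_rot: [-0.0, 1.0, -0.0, 0.0]
force: [-0.3, -0.1, -1.1]
finger_gap: 0.372
gripper_force: 40.5
```

apply_moves --pt "0 0 0.0015 0 0 0 1" --pt "0 0 0 0 0 0 1"

```text
t: 18.5
tcp_pos: [0.508, 0.0366, 0.1992]
tool_rot: [-0.0, 1.0, -0.0, 0.0]
force: [-0.1, 0.1, -1.3]
finger_gap: 0.374
gripper_force: 40.6
```

apply_moves --pt "0 0 0.001 0 0 0 1" --pt "0 0 0 0 0 0 1"

```text
t: 18.75
tcp_pos: [0.5083, 0.0365, 0.1991]
tool_rot: [-0.0, 1.0, -0.0, 0.001]
force: [-1.3, -1.3, 5.3]
finger_gap: 0.372
gripper_force: 41.2
```

apply_moves --pt "0 0 0.001 0 0 0 1" --pt "0 0 0 0 0 0 1"

```text
t: 19.0
tcp_pos: [0.5086, 0.0365, 0.199]
tool_rot: [-0.0, 1.0, -0.0, 0.001]
force: [-2.1, 1.0, 10.3]
finger_gap: 0.376
gripper_force: 41.7
```

apply_moves --pt "0 0 -0.02 0 0 0 1" --pt "0 0 -0.03 0 0 0 1" --pt "0.007 0.045 0 0 0 0 1" --pt "0.007 0.05 0 0 0 0 1" --pt "0.007 0.05 0 0 0 0 1" --pt "0.007 0.05 0 0 0 0 1" --pt "0.007 0.05 0 0 0 0 1" --pt "0.008 0.048 0 0 0 0 1"

```text
t: 20.0
tcp_pos: [0.4643, 0.3312, 0.2468]
tool_rot: [-0.0, 1.0, -0.0, 0.0]
force: [0.7, 1.1, -1.5]
finger_gap: 0.375
gripper_force: 40.7
```

apply_moves --pt "0 0 0 0 0 0 1" --pt "0 0 0 0 0 0 1"

```text
t: 20.25
tcp_pos: [0.4644, 0.3293, 0.2466]
tool_rot: [-0.001, 1.0, -0.001, -0.0]
force: [0.6, 0.7, -1.6]
finger_gap: 0.376
gripper_force: 40.8
```

```bash
python3 - <<'E'
from h import *
s=sense();P=(s["tcp_pos"],s["tool_rot"]);print(P)
W=snapshot("wrist")[:,:,::-1].copy();cv2.imwrite("pics/w11.png",W)
S=snapshot("scene")[:,:,::-1]
cv2.imwrite("pics/v11.png",np.hstack([cv2.resize(W,(400,300)),cv2.resize(S[150:450,250:650],(400,300))]))
E
```

```text
(array([0.46436012, 0.32925745, 0.24660426]), array([-5.63232946e-04,  9.99999644e-01, -5.02029782e-04, -3.77037558e-04]))
```

View pics/v11.png

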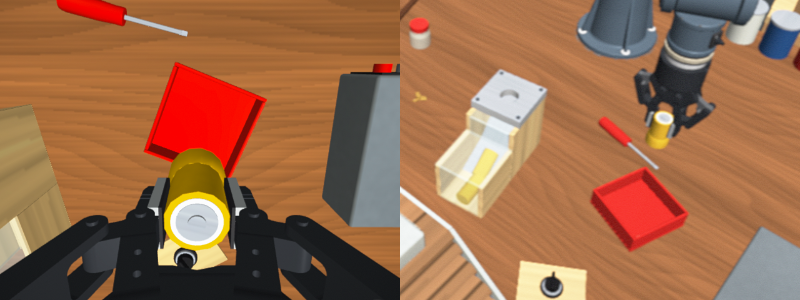

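```bash
python3 - <<'E'
from h import *
s=sense();P=(s["tcp_pos"],s["tool_rot"])
for p in((176,63),(266,99),(144,151),(205,125)):print(ray("wrist",np.array(p)*1.6,.045,pose=P).round(3))
E
```

```text
[0.387 0.303 0.045]
[0.432 0.421 0.045]
[0.504 0.256 0.045]
[0.467 0.341 0.045]
```

apply_moves --pt "0 0.006 0.04 0 0 0 1" --pt "0 0 0.05 0 0 0 1" --pt "0 0 0.05 0 0 0 1" --pt "0 0 0.04 0 0 0 1" --pt "0 0 0.02 0 0 0 1" --pt "0 0 0 0 0 0 1" --pt "0 0 0 0 0 0 1"

```text
t: 21.22
tcp_pos: [0.466, 0.3352, 0.0479]
tool_rot: [0.001, 1.0, 0.0, 0.001]
force: [-0.1, 0.3, -1.0]
finger_gap: 0.374
gripper_force: 40.7
```

Foot should touch at about z 0.034.

apply_moves --pt "0 0 0.006 0 0 0 1" --pt "0 0 0.004 0 0 0 1" --pt "0 0 0.002 0 0 0 1" --pt "0 0 0 0 0 0 1"

```text
t: 21.72
tcp_pos: [0.4646, 0.3356, 0.0349]
tool_rot: [-0.0, 1.0, -0.0, -0.0]
force: [-0.8, 0.6, -1.5]
finger_gap: 0.374
gripper_force: 40.7
```

apply_moves --pt "0 0 0.001 0 0 0 1" --pt "0 0 0 0 0 0 1"

```text
t: 21.98
tcp_pos: [0.4649, 0.3357, 0.0342]
tool_rot: [-0.0, 1.0, 0.0, 0.0]
force: [-0.4, -0.3, 0.3]
finger_gap: 0.374
gripper_force: 40.9
```

Contact just beginning; release gently with a partial opening, then withdraw.

apply_moves --pt "0 0 0.0005 0 0 0 1" --pt "0 0 0 0 0 0 0.1" --pt "0 0 0 0 0 0 -0.3" --pt "0 0 0 0 0 0 -0.3" --pt "0 0 -0.03 0 0 0 -0.3" --pt "0 0 -0.06 0 0 0 -0.3" --pt "0 0 -0.06 0 0 0 -1" --pt "0 0 -0.06 0 0 0 -1"

```text
t: 22.98
tcp_pos: [0.4645, 0.3354, 0.2453]
tool_rot: [-0.0, 1.0, -0.0, -0.0]
force: [1.2, 0.9, 0.1]
finger_gap: 0.995
gripper_force: 0.0
```

apply_moves --pt "0.03 0 0 0 0 0 -1" --pt "0 0 0 0 0 0 -1" --pt "0 0 0 0 0 0 -1"

```text
t: 23.35
tcp_pos: [0.435, 0.3354, 0.243]
tool_rot: [-0.0, 1.0, -0.0, -0.0]
force: [-0.2, 0.5, -0.6]
finger_gap: 1.0
gripper_force: 0.0
```

```bash
python3 - <<'E'
from h import *
W=snapshot("wrist")[:,:,::-1];S=snapshot("scene")[:,:,::-1]
cv2.imwrite("pics/v12.png",np.hstack([cv2.resize(W,(400,300)),cv2.resize(S[150:450,150:550],(400,300))]))
E
```

```text
(no output)
```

View pics/v12.png

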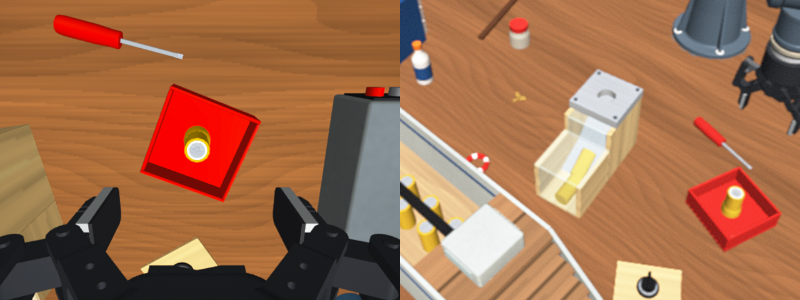

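The picture shows the swollen cell upright in the tub, both good cells below the bore, and the bottle and jar standing.

```bash
python3 -c "
from station import *
print(sign_off())"
```

```text
the job is handed in; nothing more can be done
None
```

The job is handed in: both good cells went through the bore (the second stopped on the slide behind the first), the swollen one stopped at the plate under about 10 N and now stands upright in the red tub, the bottle and jar are still standing, and the gripper is open and clear, about 23 s in.

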